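# Seat a toothed divider in its slotted board and bolt it

## Robot

A 6-joint arm with a two-finger parallel gripper is mounted at the origin on the work surface. World frame = base frame: x ahead of the robot, y to its left, z up, the work surface at z = 0. Lengths are in mm, angles in rad, forces in N, time in s.
With the tool pointing down it reaches from about 400 to 925 mm from the base axis. Payload 12.5 kg.
Tool frame: the origin (TCP) lies at the very end of the fingers, on their centre line; the grasp point (between the pads) lies env.grip_point_offset behind it (env.grip_point_offset is the distance from the TCP to the grasp point, in mm); y points along the fingers, z is the direction in which the jaws open and shut, and the axes are right-handed (so a half turn about y gives the same grasp; the last joint's range is limited). The gripper opens to 95 mm and grips with 3 to 60 N. Pads are 20 mm wide; open, the fingers measure 119 mm over their backs; the gripper's body (75 mm by 180 mm) begins 59 mm behind the grasp point.
Start: joints at [-1.292, 0.491, 1.559, -0, 1.092, -0.106], TCP at [234.633, -579.308, 187.661] pointing down, gripper open.
Joint ranges: [-3.1, 3.1], [-0.84, 2.19], [0.05, 2.79], [-1.13, 4.28], [0.06, 2.93], [-2.69, 2.69]. Speed limits (rad/s): [2.22, 2.22, 2.79, 3.14, 3.14, 3.14].

## Interface

Orientations are given as [roll, pitch, yaw] about the fixed x, y, z axes, in that order (R = Rz(yaw) Ry(pitch) Rx(roll)).
In Python, from cell import readout, read_camera, env, nets gives the robot as it stands.
- The arm moves only by the tool apply_moves, never from a script. Its argument "increments" is a list of rows, each a list of 3 entries, a list of its own where there are three numbers: the shift along the tool's x, y, z in cm, then the turn, a rotation vector about the tool's x, y, z in degrees, then the finger opening in cm, from 0 to 9.51. A call has exactly 5 rows; each row shifts and turns the pose as measured when the row begins, along the tool's axes as they then stand; what a row does not reach is not made up. A row lasts 1/8 s, in which the tool goes at most 62.5 mm and 10.7 degrees, less where a joint would pass 70% of its speed; a pose out of reach is approached as far as the arm can. A call with a gripper value outside its range is refused whole. The fingers move at their own pace and stop on an object; the grip force is fixed at half the most. Time passes only in rows, so rows that do not move let the fingers close, or fill a call up. It gives the time, the measured TCP pose, the force and the opening at its end, in the units of the state.
- readout.state(): the state, without advancing time (a new reading comes with each control period).
- read_camera(name): name is "scene" or "top" or "wrist"; returns a dict with "img" (384x512x3 uint8, red, green, blue), "vfov" (degrees; the focal length in pixels is half the picture's height over the tangent of half this angle, whatever the lens; pixels are square), "cx", "cy" (the principal point, pixels), "rvec" (rotation vector, rad) and "tvec" (3), from world to camera coordinates, as OpenCV has them; the wrist camera has in their place "mount" (4x4, takes a point from camera to tool coordinates, whose origin is the TCP and whose axes are the tool frame's). Camera axes: x right, y down, z forward; pixel columns grow to the right and rows downward; lengths in mm; the calibration is good to about 2 mm. A picture is of the moment at which its call begins: read the wrist's pose just before it. There is no depth.
- env.job_done(): hands the job in, once; it reports no verdict.
Trained networks look in a picture, given as the dict that the camera call returned (one of the last four; its "shot" number tells which), for a name from the list of things; names that differ only in an ending like _2 or _b are one class to them, and where a whole thing is asked for, a point or a joint stands for the part that bears it (a point fixed in the world has none). Each returns a list of dicts, best first, with "confidence" (0 to 1); they miss things now and then, are a little off and sometimes report something else, mostly with a low value. They report only what shows in the picture. A call takes as long as a camera call. They do not tell look-alikes from the thing itself.
- nets.look_for(picture, thing): "point" ([x, y, z] in mm, in the coordinates of the camera as it stood for that picture, good to about 4 mm: the middle of the surface that is visible of it).
- nets.mark_of(picture, thing): "point" ([x, y, z] in mm, in the coordinates of the camera as it stood for that picture, good to about 4 mm: a listed point, or the origin of a listed thing).
The state is a dict: "t": time; "joints": joint angles; "qvel": joint speeds; "tau": joint torques, N m; "eef_pos": TCP position; "tcp_rot": TCP orientation; "ft_force": force on the tool from outside, world axes, zero at the start; "moment": the same for the moment, N m; "opening": opening from 0.0 (shut) to 1.0 (fully open).
Only numpy, scipy, OpenCV 4.12 (cv2) and the standard library are available. Lean on these libraries where they do the work, as an engineer would, in place of code of your own. Each camera call takes 0.05 s, during which the arm holds its last target. There are 200 camera calls.

## Task

Pick up the toothed wooden divider and lower it, teeth down, into the slotted board in the assembly jig, with every tooth in its own slot (wide tooth in the wide slot) and fully home, its shoulders flush on the board. Feel for the slots with a light hand: the teeth must never be pressed against the jig with more than about 3 kg. Then slide the jig's bolt all the way across over the divider's low end to lock it, let go, and leave the other things on the bench where they are.

Things in the scene. Friction and masses are not known exactly. Their poses are not given: they have to be found in the camera images.
- divider: Loose upright pale-wood divider, 18 mm thick (its x), long in y, starts standing on its teeth. Five teeth point down, 18 mm long from tips to shoulders, 18 mm thick: four 12 mm wide at y = -52, -26, 0, 26 mm, one 20 mm wide at y = +56 mm. About 0.15 kg. Origin: at the level of the tooth tips (z = 0), on the axis of the tooth at y = 0; z up.
- divider_grip (a point): Good place to grip the divider, across its 18 mm thickness: at divider (0, 0, 58) mm, 12 mm below its top edge. The divider's body spans y = -66 to +72 mm and z = 18 to 70 mm; past its -y end a low ear (z = 18 to 34 mm) goes on to y = -97 mm. Axes as the divider's.
- frame: Fixed assembly jig: plywood base 110 x 320 x 12 mm (y = -215 to +105 mm); on it, between 36 mm high cleats, a brown slotted board, and at the -y end a slide bolt on a guide 66 mm high. x across, y along the row of slots, z up. Origin: on the bench below board_mid. The divider goes in with its axes along the jig's; fully home, its origin is at z = 24 mm here.
- board_mid (a point): NOMINAL centre of the board's middle 14 mm slot, at the height of its flat top (z = 42 mm in the jig). The board (56 x 176 mm) was clamped by eye: it is held firmly, but its real slots stand up to 8 mm from nominal either way along the jig's y, differently each time; no reading here shows it, so feel (or look) for it. Across (x) it is true.
- board_wide (a point): NOMINAL centre of the wide slot's mouth, same offset as the whole board. Five blind slots, 22 mm deep, with square mouths: in y four are 14 mm wide, at -52, -26, 0, 26 mm from the middle slot, and one 22 mm wide at +56 mm; all 22 mm wide in x. So the teeth have 1 mm play either way along y, 2 mm across.
- bolt (a joint): Travel of the flat steel slide bolt in m: 0 to 0.005 at the start (open), 0.040 fully across, at its stop. It slides to the jig's +y with about 1.5 N of friction and stays where left. Bar 22 mm wide, 10 mm thick, underside at z = 62 mm; open, its end is at jig y = -118 mm. It passes over the divider's ear (top at z = 58 mm when home) only if the divider is home.
- bolt_grip (a point): Point in the bolt's upright wooden grip fin, moving with the bolt. The fin is 14 mm thick in the jig's x, 26 mm long in y, and rises from z = 72 to 106 mm in the jig; this point is on its centreline at z = 94 mm. Axes as the jig's.
- cork_block: Bystander: loose cork sanding block 110 x 60 x 35 mm; origin in the centre of its underside.
- tub: Bystander: white round filler tub with a lid, 90 mm across, 85 mm high; origin in the centre of its underside.
- knife: Bystander: filling knife 200 mm long with a white handle and a broad steel blade, lying on the bench; origin near its middle, on the underside.
There are look-alikes about, which are no part of the job. There is more than one size of the divider; the one meant has the size given above.

How it is judged (in metres and radians):
On the way:
1. the divider is fully home in the slots while the bolt is still open (z of divider in the frame of frame below 0.0265 m and x of divider in the frame of frame between -0.006 and 0.006 m and y of divider in the frame of frame between -0.012 and 0.012 m and angle between the y axis of divider and the y axis of frame, either way round below 0.08 rad and angle between divider's own z axis and vertical below 0.06 rad and value of joint bolt below 0.012 m), for 0.2 s.
At the end, for the whole second after the job is handed in: The divider stands at rest in the slots, fully home (within 2.5 mm of flush, upright and along the jig; it can get that low only with every tooth in its own slot), and the bolt is across over its ear (at least 35 of 40 mm) (z of divider in the frame of frame below 0.0265 m and x of divider in the frame of frame between -0.006 and 0.006 m and y of divider in the frame of frame between -0.012 and 0.012 m and angle between the y axis of divider and the y axis of frame, either way round below 0.08 rad and angle between divider's own z axis and vertical below 0.06 rad and value of joint bolt above 0.035 m and linear speed of divider below 0.02 m/s); the robot touches nothing.
It fails at once if the divider is pressed against the jig with more than 35 N (contact force between divider and frame above 35 N).
It fails at once if the cork block is moved more than 20 mm (distance of cork_block from where it was at the start of the episode above 0.02 m).
It fails at once if the filler tub is moved more than 20 mm (distance of tub from where it was at the start of the episode above 0.02 m).
It fails at once if the filling knife is moved more than 20 mm (distance of knife from where it was at the start of the episode above 0.02 m).
It also fails if it takes over 58 s, if anything falls off the work surface, if the arm or the gripper's body presses on something with over 40 N, if the wrist force passes 120 N, or if a joint passes its speed limit or range.

## Working session

There is one attempt and no reset: what is moved stays moved. The work goes in short steps, Python scripts to look and compute and a tool call to move; the robot and the scene stay as the last step left them, time stands still between calls to the robot, and variables do not carry over. Pictures are saved under pics/ and viewed, about 8 in all and at most 12, crops included, and the job is handed in when it is done.

Besides the shell and the picture viewer there is one more tool, called as name(argument=value, ...) on one line, values as JSON. apply_moves: Moves the arm, as the interface text tells. Its arguments: {"type":"object","properties":{"increments":{"type":"array"}},"required":["increments"]}

```bash
mkdir -p pics; ls; cat > h.py <<'E'
import numpy as np, cv2
from scipy.spatial.transform import Rotation as R
from cell import readout, read_camera, env, nets
def T(p):
    M=np.eye(4)
    if 'rvec' in p:
        M[:3,:3]=R.from_rotvec(np.ravel(p['rvec'])).as_matrix(); M[:3,3]=np.ravel(p['tvec']); return np.linalg.inv(M)
    s=p['st']; M[:3,3]=s['eef_pos']; M[:3,:3]=R.from_euler('xyz',s['tcp_rot']).as_matrix() if len(s['tcp_rot'])==3 else R.from_quat(s['tcp_rot']).as_matrix()
    return M@np.array(p['mount'])
def shot(n):
    s=readout.state(); p=read_camera(n); p['st']=s; return p
def w(p,c): return (T(p)@np.r_[c,1])[:3]
def f(p): return p['img'].shape[0]/2/np.tan(np.radians(p['vfov'])/2)
def ray(p,u,v,z):
    M=T(p); d=M[:3,:3]@np.array([(u-p['cx'])/f(p),(v-p['cy'])/f(p),1]); o=M[:3,3]
    return o+d*(z-o[2])/d[2]
def px(p,X):
    c=np.linalg.inv(T(p))@np.r_[X,1]; return np.round(f(p)*c[:2]/c[2]+[p['cx'],p['cy']],1)
def save(p,n,s=1,crop=None):
    i=p['img'][:,:,::-1]
    if crop: a,b,c,d=crop; i=i[b:d,a:c]
    cv2.imwrite('pics/'+n,cv2.resize(i,None,fx=s,fy=s,interpolation=cv2.INTER_CUBIC))
E
cat > a.py <<'E'
from h import *
np.set_printoptions(precision=1,suppress=True)
s=readout.state(); print(s, env.grip_point_offset)
for n in ['top','scene']:
    p=shot(n); save(p,n+'.png',1.5)
    for t in ['divider','divider_grip','frame','board_mid','board_wide','bolt_grip','cork_block','tub','knife']:
        for m in ['look_for','mark_of']:
            if m=='look_for' and t not in('divider','frame'): continue
            for r in getattr(nets,m)(p,t): print(n,m,t,round(r['confidence'],2),w(p,r['point']),px(p,w(p,r['point'])))
E
python3 a.py
```

```text
pics
{'t': 0.0, 'joints': array([-1.3,  0.5,  1.6, -0. ,  1.1, -0.1]), 'qvel': array([-0.,  0., -0., -0.,  0., -0.]), 'tau': array([ -0. , -61.3, -25.8,   0.1,   0. ,  -0. ]), 'eef_pos': array([ 234.5, -579. ,  187.1]), 'tcp_rot': array([-1.6,  0. , -2.8]), 'ft_force': array([ 0.2,  0.9, -0.5]), 'moment': array([-0.,  0., -0.]), 'opening': 0.9993047839712418} 18.8
top look_for divider 0.95 [445.7 -78.6  72.6] [286.9 229.2]
top look_for divider 0.92 [ 336.9 -275.2   91.8] [361.1 271.1]
top look_for divider 0.61 [364.6  89.8  52. ] [224.8 257.9]
top mark_of divider 0.92 [ 292.5 -283.8   -3.2] [356.3 286.2]
top mark_of divider 0.84 [448.9 -70.9   1.3] [282.3 229.7]
top mark_of divider 0.58 [357.1  85.4   2.6] [227.3 260.7]
top mark_of divider_grip 0.91 [450.  -70.4  52. ] [283.4 228.1]
top mark_of divider_grip 0.73 [357.9  79.2  39.5] [228.8 260.4]
top mark_of divider_grip 0.58 [ 291.4 -286.    81. ] [364.3 288.4]
top look_for frame 0.9 [618.4 -42.1  29.7] [273.6 169.9]
top mark_of frame 0.67 [627.1  12.   -2.4] [254.8 168.8]
top mark_of board_mid 0.85 [622.   11.1  40.6] [255.2 167.5]

[... 916 characters left out ...]
  32.4] [219.4 251.4]
scene look_for frame 0.3 [ 627.9 -160.5   76.7] [175.1 233.8]
scene mark_of frame 0.71 [621.9   8.7  -2.2] [237.3 253.1]
scene mark_of frame 0.68 [ 620.3 -175.7  100.5] [168.9 225.9]
scene mark_of frame 0.3 [626.    9.4  42.9] [237.1 245.3]
scene mark_of board_mid 0.79 [623.   10.6  40.7] [237.6 244.9]
scene mark_of board_mid 0.47 [515.3 328.   -3. ] [346.4 232.1]
scene mark_of board_wide 0.86 [623.4  65.3  43.5] [257.2 246. ]
scene mark_of bolt_grip 0.64 [ 621.1 -177.3  102. ] [168.2 225.7]
scene mark_of cork_block 0.57 [514.4 330.3  -2.5] [347.2 231.8]
scene mark_of tub 0.64 [682.9 394.6  -1.8] [376.7 283.7]
scene mark_of knife 0.7 [ 552.3 -333.     2.4] [128.5 223.8]
```

```bash
python3 - <<'E'
from h import *
a=shot('top')['img'][:,:,::-1]; 
i=cv2.resize(a[130:310,200:400],None,fx=4,fy=3.3,interpolation=cv2.INTER_CUBIC)
cv2.imwrite('pics/topc.png',i)
E
```

```text
(no output)
```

View pics/scene.png

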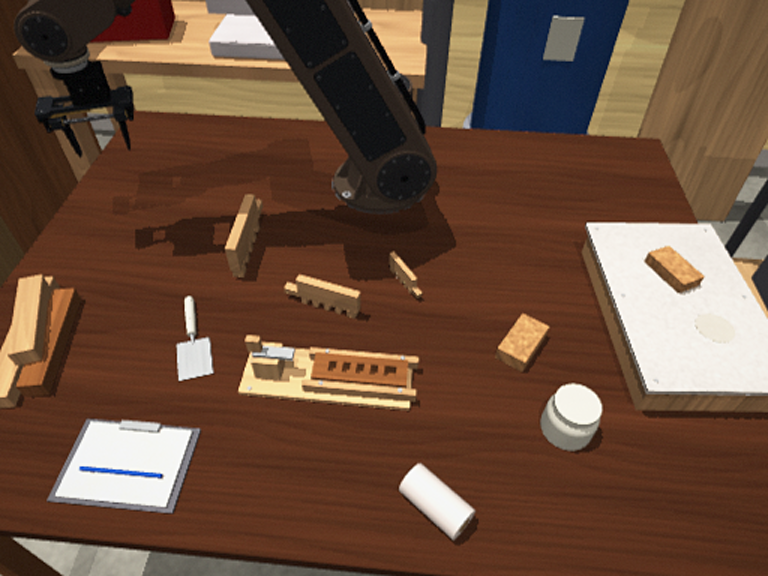

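View pics/topc.png

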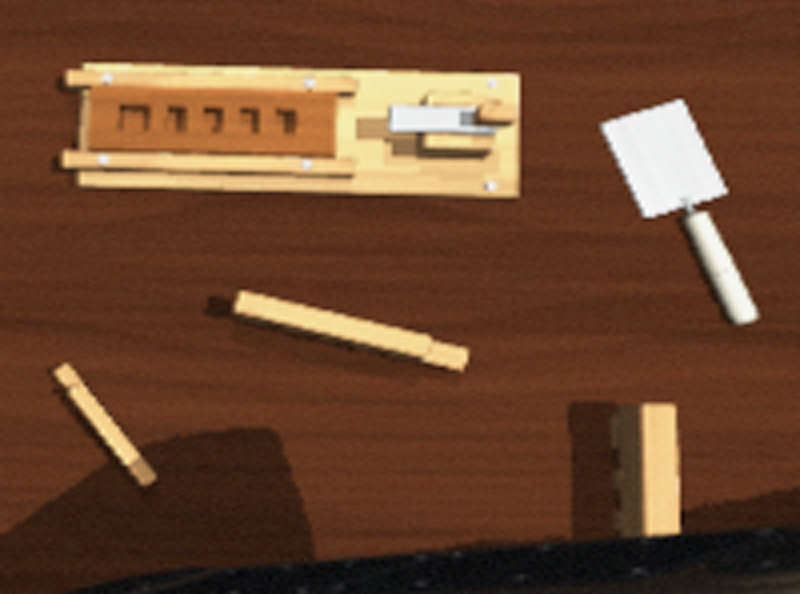

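Three dividers: (215–235,245–275) small, (258–318,220–242) middle, and (352–370,250–295) large. The middle one at world ≈(450,-71) is about 170 mm long and its grip height is about 58, which fits. I'll confirm it with a wrist crop.

```bash
cat >> h.py <<'E'
def plan(pos,yaw,n,step=60):
    """rows to go to TCP pos with tool down and yaw (deg), n rows"""
    s=readout.state(); q=R.from_euler('xyz',s['tcp_rot']); x=np.array(s['eef_pos'],float)
    g=R.from_euler('xyz',[-90,0,yaw],degrees=True)
    for k in range(n):
        d=np.array(pos)-x; l=np.linalg.norm(d); d*=min(1,step/max(l,1e-9))
        rv=(q.inv()*g).as_rotvec(degrees=True); a=np.linalg.norm(rv); rv*=min(1,10/max(a,1e-9))
        sh=np.round(q.inv().apply(d)/10,2); rv=np.round(rv,1)
        print([list(map(float,sh)),list(map(float,rv))])
        x=x+q.apply(sh*10); q=q*R.from_rotvec(rv,degrees=True)
    print('end',x,q.as_euler('xyz',degrees=True), 'open',s['opening']*95.1,'t',s['t'])
E
python3 - <<'E'
from h import *
plan([450,-71,230],-106,10)
p=shot('wrist'); print(np.round(p['mount'],2),p['vfov'])
E
```

```text
[[-4.23, -0.46, -4.23], [0.0, -10.0, -0.0]]
[[-4.9, -0.46, -3.43], [0.0, -10.0, -0.0]]
[[-5.42, -0.46, -2.53], [0.0, -10.0, -0.0]]
[[-5.78, -0.46, -1.55], [0.0, -10.0, -0.0]]
[[-5.96, -0.46, -0.52], [0.0, -10.0, -0.0]]
[[-5.96, -0.46, 0.52], [0.0, -2.0, -0.0]]
[[-5.94, -0.46, 0.73], [0.0, 0.0, -0.0]]
[[-5.94, -0.46, 0.73], [0.0, 0.0, -0.0]]
[[-5.94, -0.45, 0.74], [0.0, 0.0, -0.0]]
[[-1.34, -0.11, 0.17], [0.0, 0.0, -0.0]]
end [450.02092167 -71.04371322 230.01948806] [-9.00002876e+01  2.61228218e-04 -1.05954129e+02] open 95.28901466863266 t 1.25
[[-0.000e+00  9.600e-01  2.900e-01 -8.417e+01]
 [-0.000e+00 -2.900e-01  9.600e-01 -1.961e+02]
 [ 1.000e+00  0.000e+00  0.000e+00  1.700e-01]
 [ 0.000e+00  0.000e+00  0.000e+00  1.000e+00]] 61.00625904945838
```

apply_moves(increments=[[[-4.2, -0.5, -4.2], [0, -10, 0], 9.5], [[-4.9, -0.5, -3.4], [0, -10, 0], 9.5], [[-5.4, -0.5, -2.5], [0, -10, 0], 9.5], [[-5.8, -0.5, -1.6], [0, -10, 0], 9.5], [[-6, -0.5, -0.5], [0, -10, 0], 9.5]])

```text
t: 1.92
eef_pos: [350.4, -298.5, 212.2]
tcp_rot: [-1.57, -0.0, -1.863]
ft_force: [0.9, -0.3, 0.5]
opening: 1.001
```

apply_moves(increments=[[[-6, -0.5, 0.5], [0, -2, 0], 9.5], [[-5.9, -0.5, 0.7], [0, 0, 0], 9.5], [[-5.9, -0.5, 0.7], [0, 0, 0], 9.5], [[-5.9, -0.5, 0.7], [0, 0, 0], 9.5], [[-1.3, 0, 0.2], [0, 0, 0], 9.5]])

```text
t: 2.55
eef_pos: [445.1, -54.4, 234.4]
tcp_rot: [-1.566, -0.001, -1.822]
ft_force: [-0.3, -0.4, -0.3]
opening: 0.999
```

```bash
python3 - <<'E'
from h import *
np.set_printoptions(precision=1,suppress=True)
p=shot('wrist'); s=p['st']; print(s['eef_pos'],np.degrees(s['tcp_rot']),s['ft_force'])
for t in ['divider','divider_grip']:
    for r in nets.mark_of(p,t): print(t,r['confidence'],w(p,r['point']),px(p,w(p,r['point'])))
save(p,'w1.png',1.5)
E
```

```text
[445.1 -54.4 234.4] [ -89.7   -0.  -104.4] [-0.3 -0.4 -0.3]
divider 0.71 [ 294.9 -284.9   -1.7] [201.7 317. ]
divider 0.58 [448.1 -72.5   0.6] [262.9 166.5]
divider 0.58 [357.9  78.6   1.1] [162.3  68.7]
divider 0.45 [ 559.4 -336.5   -2.2] [372.8 307.8]
divider_grip 0.93 [ 292.5 -284.8   79.3] [190.1 357.9]
divider_grip 0.91 [449.3 -72.9  56.7] [264.8 177.3]
divider_grip 0.84 [357.5  80.6  37.4] [152.4  65.2]
```

View pics/w1.png

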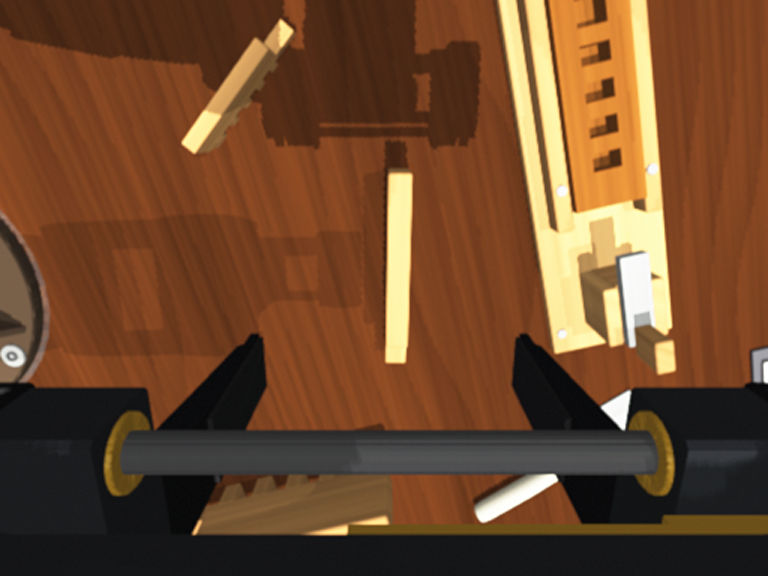

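Picture: the divider's top runs from (267,114) to the ear end at (264,241) in raw pixels. The look-alikes are smaller (upper left) and larger (bottom). Checking its length by ray.

```bash
python3 - <<'E'
from h import *
np.set_printoptions(precision=2,suppress=True)
p=shot('wrist')
a=ray(p,266.7,113.5,70); b=ray(p,264.2,242,34); d=a-b
print(a,b,np.hypot(*d[:2]),'yaw',np.degrees(np.arctan2(-d[0],d[1])))
u=d[:2]/np.hypot(*d[:2]); print('grip est',a[:2]-72*u, b[:2]+97*u)
# jig: bolt end/board axes
t=shot('top')
for n,c in (('bolt',nets.mark_of(p,'bolt_grip')),('boltT',nets.mark_of(t,'bolt_grip')),):
    for r in c[:1]: print(n,w(p if n=='bolt' else t,r['point']))
save(p,'c1.png',5,(230,95,300,260) )
i=cv2.imread('pics/c1.png'); cv2.imwrite('pics/c1.png',cv2.resize(i,None,fx=.7,fy=.7))
E
```

```text
[468.35  -3.5   70.  ] [ 424.46 -168.34   34.  ] 170.58044827090708 yaw -14.909552166655015
grip est [449.82 -73.08] [449.42 -74.6 ]
bolt [ 619.68 -173.34   92.74]
boltT [ 622.53 -179.19   94.53]
```

View pics/c1.png

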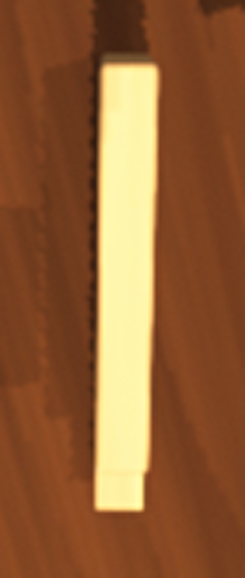

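Length is 170.6 mm against 169 nominal, with a low ear at the lower end: this is the right one.

```bash
python3 - <<'E'
from h import *
plan([449.6,-73.3,100],-104.9,5)
E
```

```text
[[0.58, 5.96, 0.38], [-0.2, 0.2, 0.1]]
[[0.58, 5.96, 0.41], [-0.0, -0.0, -0.0]]
[[0.14, 1.47, 0.1], [-0.0, -0.0, -0.0]]
[[0.0, -0.0, 0.0], [-0.0, -0.0, -0.0]]
[[0.0, -0.0, 0.0], [-0.0, -0.0, -0.0]]
end [449.58313142 -73.24884184  99.95387049] [-8.99792911e+01  3.88020632e-02 -1.04904251e+02] open 95.16172935743629 t 2.9
```

apply_moves(increments=[[[0.6, 6, 0.4], [-0.2, 0.3, 0], 9.5], [[0.6, 6, 0.4], [0, 0, 0], 7], [[0.1, 3, 0.1], [0, 0, 0], 6], [[0, 3, 0], [0, 0, 0], 5], [[0, 0.5, 0], [0, 0, 0], 5]])

```text
t: 3.52
eef_pos: [450.3, -80.0, 44.9]
tcp_rot: [-1.566, -0.001, -1.842]
ft_force: [-0.2, -0.3, 0.2]
opening: 0.635
```

```bash
python3 - <<'E'
from h import *
plan([449.6,-73.3,39.5],-104.9,3)
E
```

```text
[[-0.63, 0.54, -0.25], [-0.3, -0.6, 0.1]]
[[0.0, -0.0, 0.0], [0.0, -0.0, -0.0]]
[[0.0, -0.0, 0.0], [0.0, -0.0, -0.0]]
end [449.60076331 -73.28691935  39.46817249] [-9.00367152e+01  2.08436218e-02 -1.04944465e+02] open 60.35110315759601 t 3.525
```

apply_moves(increments=[[[-0.6, 0.5, -0.25], [-0.3, -0.6, 0], 5], [[0, 0, 0], [0, 0, 0], 3], [[0, 0, 0], [0, 0, 0], 1], [[0, 0, 0], [0, 0, 0], 0], [[0, 0, 0], [0, 0, 0], 0]])

```text
t: 4.15
eef_pos: [450.9, -74.3, 42.7]
tcp_rot: [-1.567, -0.002, -1.832]
ft_force: [-1.1, 0.7, 9.0]
opening: 0.165
```

apply_moves(increments=[[[0, 0, 0], [0, 0, 0], 0], [[0, 0, 0], [0, 0, 0], 0], [[0, 0, 0], [0, 0, 0], 0], [[0, 0, 0], [0, 0, 0], 0], [[0, 0, 0], [0, 0, 0], 0]])

```text
t: 4.78
eef_pos: [453.4, -75.3, 45.2]
tcp_rot: [-1.56, -0.002, -1.832]
ft_force: [0.4, -1.0, 0.9]
opening: 0.004
```

```bash
python3 - <<'E'
from h import *
np.set_printoptions(precision=1,suppress=True)
p=shot('scene'); 
for q in (p,shot('wrist')):
  for t in ['divider','divider_grip']:
    for r in nets.mark_of(q,t): print(t,r['confidence'],w(q,r['point']),px(q,w(q,r['point'])))
a=p['img'][140:260,150:310,::-1]; b=q['img'][:,:,::-1]
cv2.imwrite('pics/d.png',np.hstack([cv2.resize(a,(400,300),interpolation=cv2.INTER_CUBIC),cv2.resize(b,(400,300))]))
print(readout.state()['ft_force'],readout.state()['eef_pos'])
E
```

```text
divider 0.64 [449.8 -72.2   2.8] [218.2 204.6]
divider 0.62 [356.9  77.8  -1.1] [266.9 187.7]
divider 0.6 [ 284.6 -283.4    3.7] [165.8 164.6]
divider_grip 0.94 [457.9 -74.3  63. ] [216.1 193.7]
divider_grip 0.89 [ 287.3 -289.4   78.9] [160.3 148.8]
divider_grip 0.8 [355.1  86.6  40.8] [270.2 178.7]
divider 0.61 [354.3  77.5  -1.1] [55.7 28.7]
divider 0.58 [451.1 -69.5   1.7] [252.6 195.1]
divider_grip 0.78 [355.9  76.4  40.2] [15.3 17.1]
divider_grip 0.57 [457.3 -75.6  49.6] [263.9 225.1]
[0.2 0.4 2.1] [453.4 -75.3  45.1]
```

View pics/d.png

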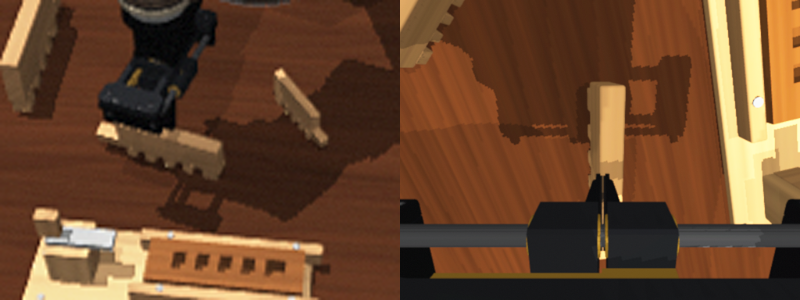

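```bash
python3 - <<'E'
from h import *
p=shot('wrist'); q=shot('scene'); t=shot('top')
a=p['img'][90:290,190:340,::-1]; b=q['img'][170:230,180:260,::-1];c=t['img'][200:260,250:330,::-1]
r=lambda x,s:cv2.resize(x,s,interpolation=cv2.INTER_CUBIC)
cv2.imwrite('pics/e.png',np.hstack([r(a,(420,560)),np.vstack([r(b,(373,280)),r(c,(373,280))])]))
print(readout.state())
E
```

```text
{'t': 5.225, 'joints': array([-0.30724767,  0.48283121,  2.10591557, -0.00340867,  0.54146736,
       -0.04352888]), 'qvel': array([-0.00119112, -0.00092968,  0.00133976,  0.00049219, -0.00014189,
       -0.00095998]), 'tau': array([ 2.40882542e-01, -4.77600861e+01, -1.32912433e+01,  1.17150696e-01,
       -2.41751445e-02,  2.02443785e-03]), 'eef_pos': array([453.45160581, -75.29121408,  45.16608287]), 'tcp_rot': array([-1.55950906, -0.00228325, -1.83161693]), 'ft_force': array([-0.7600007 , -1.19649029,  2.45996323]), 'moment': array([-0.12547471, -0.09452312,  0.05058708]), 'opening': 0.006792765981557154}
```

View pics/e.png

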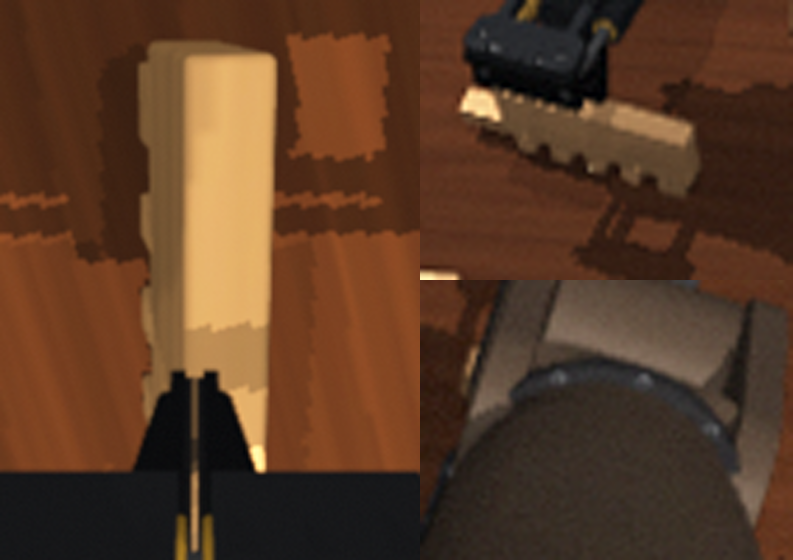

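apply_moves(increments=[[[0, -1, 0], [0, 0, 0], 0], [[0, -4, 0], [0, 0, 0], 0], [[0, -6, 0], [0, 0, 0], 4], [[0, -6, 0], [-0.6, 0, 0], 9.5], [[0, 0, 0], [0, 0, 0], 9.5]])

```text
t: 5.85
eef_pos: [451.1, -74.1, 222.6]
tcp_rot: [-1.571, -0.002, -1.832]
ft_force: [-0.2, -0.2, -0.6]
opening: 0.261
```

```bash
python3 - <<'E'
from h import *
np.set_printoptions(precision=1,suppress=True)
p=shot('scene'); q=shot('wrist'); print(q['st']['eef_pos'],np.degrees(q['st']['tcp_rot']),q['st']['ft_force'])
for n,c in(('s',p),('w',q)):
  for t in ['divider','divider_grip']:
    for r in nets.mark_of(c,t)[:4]: print(n,t,round(r['confidence'],2),w(c,r['point']),px(c,w(c,r['point'])))
r=lambda x,s:cv2.resize(x,s,interpolation=cv2.INTER_CUBIC)
cv2.imwrite('pics/g.png',np.hstack([r(q['img'][60:260,190:340,::-1],(420,560)),r(p['img'][150:230,170:260,::-1],(373,560))]))
E
```

```text
[450.2 -73.8 220.5] [ -90.2   -0.1 -105. ] [ 0.2 -0.6 -0.2]
s divider 0.91 [ 284.2 -283.     4.7] [165.9 164.4]
s divider 0.9 [448.3 -69.    2.9] [219.3 204.4]
s divider 0.74 [353.9  78.7   2.1] [267.2 186.5]
s divider 0.63 [628.4  10.   42. ] [237.2 246.2]
s divider_grip 0.92 [ 289.1 -287.9   77.1] [160.7 149.5]
s divider_grip 0.8 [352.9  84.4  38.4] [269.5 178.7]
s divider_grip 0.69 [439.4 -70.   61.8] [218.4 189.7]
s divider_grip 0.37 [447.6 -69.7   1.8] [219.1 204.4]
w divider 0.82 [452.1 -70.5   2.6] [259.8 153.6]
w divider 0.6 [355.6  78.8   0.5] [148.7  53.7]
w divider_grip 0.6 [356.7  78.9  40.7] [137.3  49.5]
w divider_grip 0.58 [444.  -69.4  53.1] [252.6 163. ]
```

View pics/g.png

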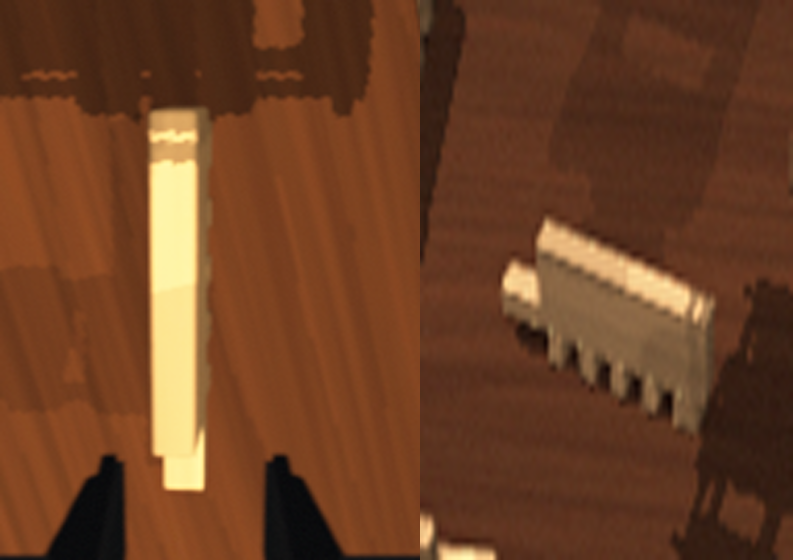

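```bash
python3 - <<'E'
from h import *
np.set_printoptions(precision=1,suppress=True)
for k in range(6):
  q=shot('wrist')
  if k%2==0:
    for t in ['divider','divider_grip']:
      for r in nets.mark_of(q,t)[:3]:
        x=w(q,r['point'])
        if abs(x[0]-450)<40: print(q['st']['t'],t,round(r['confidence'],2),x,px(q,x))
save(q,'x.png')
g=cv2.cvtColor(q['img'],cv2.COLOR_RGB2GRAY)
for row in (120,150,180,200): 
    d=np.diff(g[row,230:280].astype(int)); print(row,[(i+230,int(d[i])) for i in np.argsort(-abs(d))[:5]])
E
```

```text
6.15 divider 0.79 [449.3 -72.    4.4] [259.8 156.1]
6.15 divider_grip 0.92 [444.  -71.3  55.2] [254.8 165.6]
6.35 divider 0.59 [451.1 -71.3   1.7] [260.5 154.7]
6.35 divider_grip 0.63 [452.2 -73.6  55.3] [261.8 165.6]
6.55 divider 0.63 [449.6 -69.5   2.3] [258.8 153.7]
6.55 divider_grip 0.9 [451.2 -72.7  53.9] [260.5 164.8]
120 [(np.int64(246), 86), (np.int64(247), 69), (np.int64(263), -67), (np.int64(264), -38), (np.int64(262), -23)]
150 [(np.int64(246), 92), (np.int64(263), -82), (np.int64(247), 60), (np.int64(262), -31), (np.int64(264), -26)]
180 [(np.int64(263), -74), (np.int64(247), 69), (np.int64(246), 64), (np.int64(262), -42), (np.int64(248), 23)]
200 [(np.int64(247), 77), (np.int64(263), -70), (np.int64(262), -44), (np.int64(246), 39), (np.int64(248), 35)]
```

apply_moves(increments=[[[0, 5, 0], [0, 0, 0], 7], [[0, 5, 0], [0, 0, 0], 5], [[0, 4, 0], [0, 0, 0], 4], [[0, 3, 0], [0, 0, 0], 4], [[0, 0.5, 0], [0, 0, 0], 4]])

```text
t: 7.38
eef_pos: [450.3, -74.3, 39.8]
tcp_rot: [-1.573, -0.002, -1.832]
ft_force: [0.4, -0.2, 0.3]
opening: 0.527
```

```bash
python3 - <<'E'
from h import *
np.set_printoptions(precision=1,suppress=True)
q=shot('wrist'); p=shot('scene'); s=readout.state();print(s['eef_pos'],np.degrees(s['tcp_rot']),s['ft_force'],s['opening'],px(p,s['eef_pos']),q['cx'])
r=lambda x,s:cv2.resize(x,s,interpolation=cv2.INTER_CUBIC)
cv2.imwrite('pics/k.png',np.hstack([r(q['img'][90:290,180:330,::-1],(420,560)),r(p['img'][150:230,170:260,::-1],(373,560))]))
plan([450.5,-72.8,40],-105,2)
E
```

```text
[451.  -74.5  41.2] [ -90.    -0.1 -105. ] [0.5 0.1 0. ] 0.4570776264508884 [216.8 196.8] 259.05026043848926
[[-0.15, 0.12, -0.1], [0.0, 0.0, 0.1]]
[[0.0, -0.0, 0.0], [0.0, 0.0, 0.0]]
end [450.5 -72.8  40. ] [ -90.   -0. -105.] open 43.46808227547948 t 7.475
```

View pics/k.png

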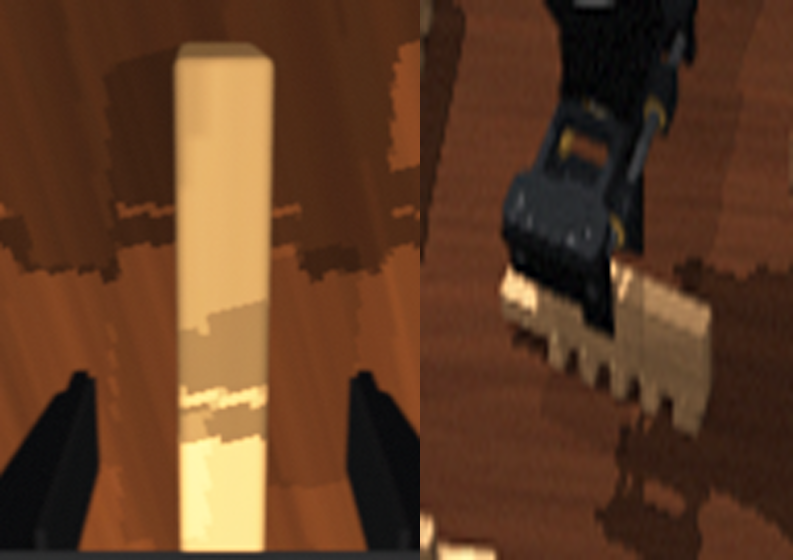

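apply_moves(increments=[[[-0.1, 0.1, 0], [0, 0, 0], 3], [[0, 0, 0], [0, 0, 0], 2.4], [[0, 0, 0], [0, 0, 0], 2.2], [[0, 0, 0], [0, 0, 0], 2.2], [[0, 0, 0], [0, 0, 0], 2.2]])

```text
t: 8.1
eef_pos: [453.0, -73.9, 43.4]
tcp_rot: [-1.565, -0.002, -1.832]
ft_force: [0.1, 0.1, -0.5]
opening: 0.23
```

apply_moves(increments=[[[0, 0, 0], [0, 0, 0], 1.8], [[0, 0, 0], [0, 0, 0], 1.5], [[0, 0, 0], [0, 0, 0], 1.2], [[0, 0, 0], [0, 0, 0], 1.2], [[0, 0, 0], [0, 0, 0], 1.2]])

```text
t: 8.72
eef_pos: [453.0, -73.9, 43.4]
tcp_rot: [-1.565, -0.002, -1.832]
ft_force: [0.2, -0.2, 1.3]
opening: 0.129
```

```bash
python3 - <<'E'
from h import *
np.set_printoptions(precision=1,suppress=True)
q=shot('wrist'); p=shot('scene'); s=readout.state();print(s['eef_pos'],np.degrees(s['tcp_rot']),s['ft_force'],s['moment'],s['opening'],s['t'])
r=lambda x,s:cv2.resize(x,s,interpolation=cv2.INTER_CUBIC)
cv2.imwrite('pics/l.png',np.hstack([r(q['img'][90:290,180:330,::-1],(420,560)),r(p['img'][150:230,170:260,::-1],(373,560))]))
E
```

```text
[453.  -73.9  43.4] [ -89.7   -0.1 -104.9] [ 0.5 -0.6  0.3] [ 0.  -0.1 -0. ] 0.1330146650578932 8.825
```

View pics/l.png

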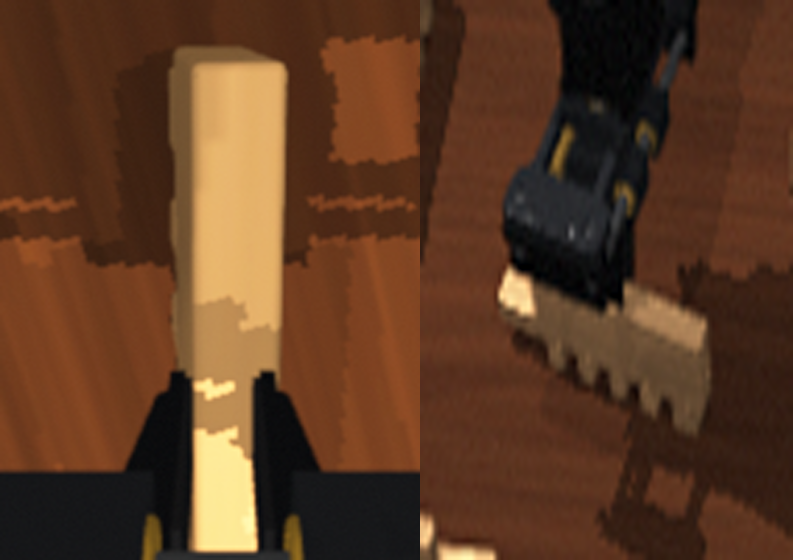

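```bash
python3 - <<'E'
from h import *
p=shot('scene')
for X in ([475,-80.7,41],[478,-81.5,41],[461,-76,43],[461,-76,70],[450,-73,45],[450,-73,70]): print(X,px(p,X))
c=np.array([450.3,-72.8]);y=R.from_euler('z',-15,degrees=True).apply([0,1,0])[:2];x=np.array([y[1],-y[0]])
for k in ((9,72,70),(9,72,0),(9,-66,70),(-9,-66,70),(9,0,70),(9,0,18)): print(k,px(p,np.r_[c+x*k[0]+y*k[1],k[2]]))
i=cv2.imread('pics/l.png')
q=shot('wrist'); a=q['img'][195:265,215:305,::-1]; b=p['img'][175:215,190:245,::-1]
r=lambda x,s:cv2.resize(x,s,interpolation=cv2.INTER_NEAREST)
cv2.imwrite('pics/m.png',np.vstack([r(a,(540,420))[:, :],np.zeros((2,540,3),np.uint8)]) if 0 else np.hstack([r(a,(450,350)),r(b,(350,350))]))
E
```

```text
[475, -80.7, 41] [213.6 202.5]
[478, -81.5, 41] [213.2 203.2]
[461, -76, 43] [215.8 198.8]
[461, -76, 70] [215.2 192.9]
[450, -73, 45] [217.2 195.8]
[450, -73, 70] [216.7 190.3]
(9, 72, 70) [237.6 198.7]
(9, 72, 0) [238.  213.5]
(9, -66, 70) [196.  186.9]
(-9, -66, 70) [198.5 183. ]
(9, 0, 70) [215.6 192.4]
(9, 0, 18) [216.6 203.6]
```

View pics/m.png

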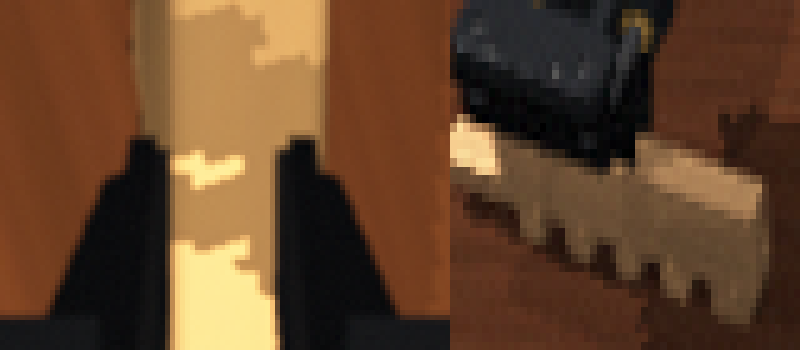

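Key finding from this view: the visible finger ends are about 25 mm higher than the reported TCP. The tip is seen at scene row 197 where row 202.5 was predicted, and in both closings it ended at the divider's top edge. So the fingers only caught the rim, and I must go about 22 mm lower.

apply_moves(increments=[[[0, 0, 0], [0, 0, 0], 2.5], [[0, 0, 0], [0, 0, 0], 4], [[0, 0, -0.2], [-0.3, 0, 0], 4.5], [[0, 0, 0], [0, 0, 0], 4.5], [[0, 0, 0], [0, 0, 0], 4.5]])

```text
t: 9.55
eef_pos: [450.8, -73.3, 43.3]
tcp_rot: [-1.571, -0.002, -1.832]
ft_force: [0.7, -0.3, -1.2]
opening: 0.47
```

apply_moves(increments=[[[0, 0, 0], [0, 0, 0], 4.5], [[0, 0.8, 0], [0, 0, 0], 4.5], [[0, 0.8, 0], [0, 0, 0], 4.5], [[0, 0.5, 0], [0, 0, 0], 4.5], [[0, 0, 0], [0, 0, 0], 4.5]])

```text
t: 10.18
eef_pos: [450.6, -73.3, 20.4]
tcp_rot: [-1.572, -0.002, -1.832]
ft_force: [-1.1, -0.3, 0.4]
opening: 0.472
```

```bash
python3 - <<'E'
from h import *
np.set_printoptions(precision=1,suppress=True)
q=shot('wrist'); s=readout.state();print(s['eef_pos'],np.degrees(s['tcp_rot']),s['ft_force'],s['opening'],s['t'])
g=cv2.cvtColor(q['img'],cv2.COLOR_RGB2GRAY)
for row in (120,150,180,226,232):
    d=np.diff(g[row,200:320].astype(int)); print(row,sorted([(int(i+200),int(d[i])) for i in np.argsort(-abs(d))[:8]]))
for r in nets.mark_of(q,'divider_grip')[:3]: print(w(q,r['point']))
plan([450.3,-72.8,19],-105,1)
E
```

```text
[450.7 -73.3  20.6] [ -90.1   -0.1 -105. ] [-0.2  0.1 -0.4] 0.4687444910261694 10.225
120 [(233, 45), (234, 40), (235, 17), (236, 9), (237, 9), (272, -27), (273, -51), (274, -27)]
150 [(233, 21), (234, 46), (235, 30), (237, 15), (271, -21), (272, -42), (273, -41), (318, 15)]
180 [(223, 18), (234, 23), (235, 39), (236, 24), (237, 15), (271, -24), (272, -39), (284, -17)]
226 [(209, -29), (219, 22), (235, 25), (236, 27), (271, -24), (298, -23), (307, 22), (308, 26)]
232 [(203, -31), (204, -25), (219, 24), (235, 20), (236, 29), (271, -26), (298, -24), (314, 25)]
[449.1 -72.2  52.8]
[[-0.04, 0.18, -0.06], [0.0, 0.1, 0.1]]
end [450.3 -72.8  19. ] [ -90.   -0. -105.] open 45.10204983334289 t 10.275
```

apply_moves(increments=[[[0, 0.1, -0.2], [0, 0, 0], 4], [[0, 0, 0], [0, 0, 0], 3], [[0, 0, 0], [0, 0, 0], 2.4], [[0, 0, 0], [0, 0, 0], 2], [[0, 0, 0], [0, 0, 0], 1.5]])

```text
t: 10.9
eef_pos: [449.0, -72.9, 20.3]
tcp_rot: [-1.57, -0.002, -1.832]
ft_force: [-0.4, 0.3, -1.3]
opening: 0.188
```

apply_moves(increments=[[[0, 0, 0], [0, 0, 0], 0.5], [[0, 0, 0], [0, 0, 0], 0], [[0, 0, 0], [0, 0, 0], 0], [[0, 0, 0], [0, 0, 0], 0], [[0, 0, 0], [0, 0, 0], 0]])

```text
t: 11.52
eef_pos: [449.0, -72.9, 20.3]
tcp_rot: [-1.57, -0.002, -1.832]
ft_force: [-0.1, 0.2, -0.1]
opening: 0.184
```

Gripped: the opening stopped at 18 mm. Lifting, and hovering beside the jig to locate the slots with the wrist camera.

apply_moves(increments=[[[0, -1, 0], [0, 0, 0], 0], [[0, -3, 0], [0, 0, 0], 0], [[0, -5, 0], [0, 0, 0], 0], [[0, -4, 0], [0, 0, 0], 0], [[0, -0.5, 0], [0, 0, 0], 0]])

```text
t: 12.15
eef_pos: [448.3, -72.4, 160.8]
tcp_rot: [-1.572, -0.002, -1.832]
ft_force: [0.1, -0.1, -2.6]
opening: 0.188
```

```bash
python3 - <<'E'
from h import *
plan([575,-25,160],-91,5)
s=readout.state(); print(s['ft_force'],s['opening'],s['eef_pos'])
E
```

```text
[[-3.48, 0.02, 4.89], [0.0, -10.0, 0.1]]
[[-2.58, 0.03, 5.42], [0.1, -4.0, 0.0]]
[[-0.56, 0.01, 1.42], [-0.0, 0.0, 0.0]]
[[0.0, 0.0, -0.0], [-0.0, 0.0, 0.0]]
[[0.0, 0.0, -0.0], [-0.0, 0.0, 0.0]]
end [575.03719535 -24.96433835 160.03001394] [-8.99659293e+01 -9.60781875e-03 -9.09533383e+01] open 17.84876881151423 t 12.15
[ 0.0677932  -0.12312993 -2.57804666] 0.187684214632116 [448.29785054 -72.35437067 160.80860809]
```

apply_moves(increments=[[[-3, 0, 4], [0, -8, 0], 0], [[-2.2, 0, 5], [0, -6, 0], 0], [[-1, 0, 2.5], [0, 0, 0], 0], [[0, 0, 0], [0, 0, 0], 0], [[0, 0, 0], [0, 0, 0], 0]])

```text
t: 12.78
eef_pos: [572.6, -26.6, 157.0]
tcp_rot: [-1.578, -0.001, -1.58]
ft_force: [-0.2, 0.8, -2.1]
opening: 0.184
```

```bash
python3 - <<'E'
from h import *
np.set_printoptions(precision=1,suppress=True)
q=shot('wrist'); s=q['st'];print(s['eef_pos'],np.degrees(s['tcp_rot']),s['ft_force'],s['t'])
for t in ('board_mid','board_wide','frame','bolt_grip','divider'):
  for r in nets.mark_of(q,t)[:2]: print(t,round(r['confidence'],2),w(q,r['point']),px(q,w(q,r['point'])))
np.save('q.npy',q['img']); save(q,'n.png',1.5)
E
```

```text
[572.6 -26.6 157. ] [-90.4  -0.1 -90.5] [-0.2  0.8 -2.1] 12.775
board_mid 0.85 [626.6   5.6  39.1] [314.6 143.7]
board_wide 0.59 [628.6  63.1  41.1] [319.6  80.9]
frame 0.62 [623.3   8.6  -2.5] [305.6 134.7]
divider 0.83 [357.2  78.5   0.1] [47.2 68.6]
divider 0.56 [ 293.8 -286.4   -4.1] [ 56.8 353.6]
```

View pics/n.png

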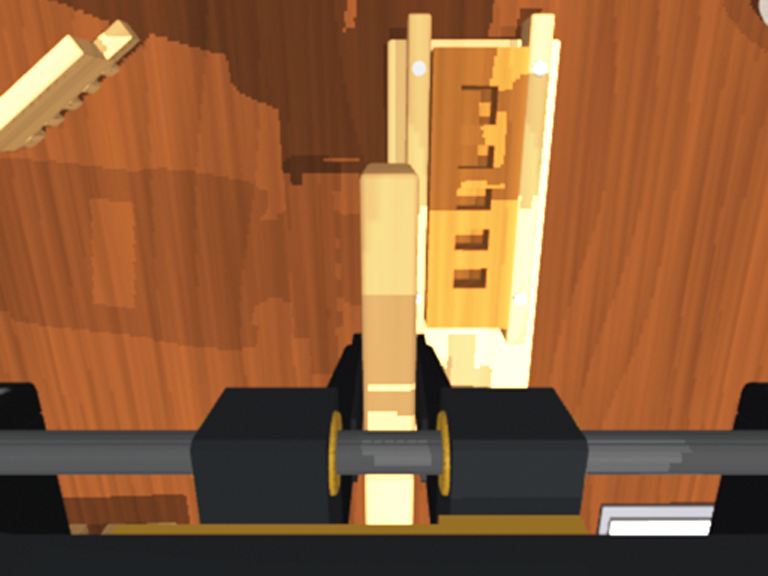

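```bash
python3 - <<'E'
from h import *
np.set_printoptions(precision=1,suppress=True,linewidth=200)
q=shot('wrist'); print(q['st']['eef_pos'])
im=cv2.resize(q['img'][50:200,300:335],None,fx=12,fy=6,interpolation=cv2.INTER_NEAREST)
cv2.imwrite('pics/z.png',im[:594,:,::-1])
g=q['img'].astype(int)
for c in (309,313,317):
  print(c)
  for r in range(54,196,1):
    pass
  print([(r,int(g[r,c].sum()//3)) for r in range(54,196)])
for r in (58,82,104,131,159,185): print(r,ray(q,313,r,42))
# board edges / base edges
print('board -y,+y ends', ray(q,310,327/1.5,42),ray(q,318,48/1.5,42))
print('cleat outer', ray(q,505/1.5,340/1.5,48), ray(q,553/1.5,15/1.5,48),'base',ray(q,528/1.5,385/1.5,12),ray(q,559/1.5,42/1.5,12))
E
```

```text
[573.3 -26.9 158.3]
309
[(54, 129), (55, 130), (56, 108), (57, 72), (58, 70), (59, 90), (60, 114), (61, 126), (62, 126), (63, 125), (64, 127), (65, 126), (66, 125), (67, 127), (68, 127), (69, 126), (70, 127), (71, 125), (72, 127), (73, 127), (74, 126), (75, 128), (76, 127), (77, 128), (78, 128), (79, 127), (80, 128), (81, 127), (82, 128), (83, 132), (84, 132), (85, 133), (86, 132), (87, 134), (88, 133), (89, 133), (90, 134), (91, 133), (92, 134), (93, 132), (94, 134), (95, 133), (96, 130), (97, 128), (98, 126), (99, 128), (100, 128), (101, 128), (102, 128), (103, 128), (104, 128), (105, 128), (106, 128), (107, 129), (108, 128), (109, 127), (110, 105), (111, 90), (112, 119), (113, 133), (114, 133), (115, 132), (116, 132), (117, 133), (118, 131), (119, 135), (120, 165), (121, 183), (122, 183), (123, 183), (124, 173), (125, 171), (126, 179), (127, 181), (128, 179), (129, 163), (130, 130), (131, 126), (132, 126), (133, 128), (134, 126), (135, 127), (136, 104), (137, 72), (138, 78), (139, 139), (140, 176), (141, 183), (142, 182), (143, 183), (144, 182), (145, 182), (146, 182), (147, 183),
[... 3444 characters left out ...]
3), (162, 76), (163, 73), (164, 70), (165, 96), (166, 158), (167, 181), (168, 182), (169, 181), (170, 181), (171, 181), (172, 182), (173, 181), (174, 180), (175, 181), (176, 181), (177, 179), (178, 157), (179, 111), (180, 105), (181, 106), (182, 106), (183, 105), (184, 102), (185, 89), (186, 75), (187, 73), (188, 71), (189, 71), (190, 82), (191, 155), (192, 181), (193, 181), (194, 181), (195, 181)]
58 [622.9  82.2  42. ]
82 [623.7  61.8  42. ]
104 [624.5  42.4  42. ]
131 [625.4  17.6  42. ]
159 [626.5  -9.5  42. ]
185 [627.5 -35.9  42. ]
board -y,+y ends [625.8 -71.4  42. ] [626.4 103.2  42. ]
cleat outer [652.3 -78.6  48. ] [667.3 118.7  48. ] base [ 681.6 -132.9   12. ] [683.2 110.6  12. ]
```

```bash
python3 - <<'E'
from h import *
np.set_printoptions(precision=1,suppress=True,linewidth=200)
q=shot('wrist'); print(q['st']['eef_pos'],np.degrees(q['st']['tcp_rot']))
g=q['img'].astype(int).sum(2)//3
def ed(a,o,n=6):
    d=np.diff(a); return sorted((int(i+o),int(d[i])) for i in np.argsort(-abs(d))[:n])
for r in (58,112,138,164,188): print('row',r,ed(g[r,275:360],275,10))
for r in (130,150,170,190): print('div row',r,ed(g[r,225:290],225,8))
for c in (250,259,268): print('div col',c,ed(g[95:140,c],95,8))
for r in (60,90,150,200): print('board/cleat row',r,ed(g[r,255:385],255,14))
E
```

```text
[573.4 -26.8 158.3] [-90.2  -0.1 -90.6]
row 58 [(283, -30), (284, -64), (286, 30), (305, -25), (306, -16), (329, 61), (330, 37), (339, -25), (349, 20), (350, 15)]
row 112 [(275, 27), (281, -9), (282, -37), (283, -67), (285, 30), (344, 20), (345, 27), (346, 11), (356, -9), (358, 40)]
row 138 [(278, 39), (279, 15), (282, -35), (283, -98), (285, 17), (302, -26), (324, 54), (325, 40), (342, 22), (343, 22)]
row 164 [(277, 32), (281, -30), (282, -102), (283, 50), (284, 33), (301, -61), (302, -26), (322, 24), (323, 63), (358, -70)]
row 188 [(277, 36), (281, -68), (283, 39), (300, -61), (301, -27), (321, 61), (322, 42), (339, 23), (356, -92), (357, -39)]
div row 130 [(239, 31), (240, 27), (278, 13), (279, 19), (282, -40), (283, -73), (284, 22), (285, 22)]
div row 150 [(239, 33), (240, 33), (241, 14), (277, 19), (278, 31), (281, -19), (282, -84), (284, 41)]
div row 170 [(239, 27), (240, 43), (241, 22), (277, 39), (281, -33), (282, -87), (283, 47), (284, 26)]
div row 190 [(239, 17), (240, 47), (241, 29), (277, 38), (278, 15), (280, -24), (281, -71), (283, 40)]
div col 250 [(107, 21), (108, 23)
[... 288 characters left out ...]
(256, 75), (257, 56), (268, -26), (269, -19), (270, 37), (283, -31), (284, -62), (286, 30), (329, 34), (330, 26), (349, 21), (362, 41), (368, -102), (369, -27)]
board/cleat row 90 [(256, 75), (257, 54), (270, 28), (283, -47), (284, -51), (285, 27), (286, 23), (321, 31), (337, -32), (346, 21), (347, 25), (360, 41), (365, -79), (366, -50)]
board/cleat row 150 [(275, -8), (277, 19), (278, 31), (279, 10), (281, -19), (282, -84), (284, 41), (285, 9), (341, 19), (342, 22), (355, 9), (359, -35), (360, -96), (361, -14)]
board/cleat row 200 [(259, -10), (276, 52), (277, 37), (279, -11), (280, -33), (281, -98), (282, 42), (283, 33), (337, 15), (338, 20), (340, 10), (354, -19), (355, -105), (356, -27)]
```

```bash
python3 - <<'E'
from h import *
np.set_printoptions(precision=2,suppress=True,linewidth=200)
q=shot('wrist'); s=q['st']; print(s['eef_pos'])
C=[]
for r,a,b in ((58,306,330),(138,302.8,325),(164,302,323.3),(188,301,322.2)):
    A=ray(q,a,r,42);B=ray(q,b,r,42);print(r,A[0],B[0],(A+B)/2);C.append((A+B)/2)
C=np.array(C); print('yaw from slots',np.degrees(-np.polyfit(C[:,1],C[:,0],1)[0]), np.polyfit(C[:,1],C[:,0],1))
zt=s['eef_pos'][2]-20.3+70
for r in (130,170): A=ray(q,240.3,r,zt);B=ray(q,278.2,r,zt);print('div',A,B,(A+B)/2)
print('div end',ray(q,259,115.3,zt), ray(q,259,108.2,zt-70))
for n,z,rc in (('cleat-in-left',48,[(284.2,60),(283,138),(281.5,200)]),('base right',12,[(368.8,60),(365.8,90),(360.2,150),(355.5,200)])):
    P=np.array([ray(q,c,r,z) for c,r in rc]); print(n,P[:,:2].tolist(),np.degrees(-np.polyfit(P[:,1],P[:,0],1)[0]))
E
```

```text
[573.47 -26.76 158.23]
58 616.8421007728624 638.2154352947897 [627.53  82.24  42.  ]
138 616.1215230596446 637.3239666082978 [626.72  11.06  42.  ]
164 616.099125327343 636.9324280481259 [626.52 -14.34  42.  ]
188 615.8157704477201 637.0231395340326 [626.42 -38.91  42.  ]
yaw from slots -0.5453755992159931 [  0.01 626.7 ]
div [566.9   39.35 207.93] [583.76  39.19 207.93] [575.33  39.27 207.93]
div [566.41  21.05 207.93] [583.9   20.9  207.93] [575.15  20.98 207.93]
div end [575.28  45.67 207.93] [574.98  44.71 137.93]
cleat-in-left [[597.0274839403625, 80.42204684196965], [596.7940041951531, 12.211228358794585], [596.0410745465273, -49.28295421694628]] -0.4313892612915926
base right [[682.2039237385461, 82.34245608323174], [681.7145176582198, 54.27501928803236], [681.0779148799635, -6.488117043482042], [680.4545138622304, -62.466195866416484]] -0.6721503009189724
```

```bash
python3 - <<'E'
from h import *
plan([585,16,80],-90.55,4)
E
```

```text
[[-2.87, 5.21, 0.76], [0.3, -0.0, 0.1]]
[[-1.42, 2.6, 0.37], [-0.0, -0.0, -0.0]]
[[-0.0, 0.0, -0.0], [-0.0, -0.0, -0.0]]
[[-0.0, 0.0, -0.0], [-0.0, -0.0, -0.0]]
end [585.04923804  15.98503258  80.03841061] [-8.99504276e+01  1.01364964e-02 -9.05640380e+01] open 17.9299725169888 t 13.225
```

apply_moves(increments=[[[-2.2, 3, 0.6], [0.2, 0, 0], 0], [[-2.1, 3, 0.6], [0, 0, 0], 0], [[0, 1.5, 0], [0, 0, 0], 0], [[0, 0.3, 0], [0, 0, 0], 0], [[0, 0, 0], [0, 0, 0], 0]])

```text
t: 13.85
eef_pos: [587.0, 15.4, 79.9]
tcp_rot: [-1.568, -0.002, -1.582]
ft_force: [-0.4, -0.2, -0.6]
opening: 0.189
```

```bash
python3 - <<'E'
from h import *
np.set_printoptions(precision=2,suppress=True,linewidth=200)
shot('scene');q=shot('wrist'); s=readout.state(); print(s['eef_pos'],q['st']['eef_pos'],np.degrees(s['tcp_rot']),s['ft_force'],s['t'])
for y in (82.7,60.7,49.7,35.7,23.7,9.7,-2.3,-16.3,-28.3,-42.3): print(y,px(q,[626.7-2,y,42]),end=' ')
print()
g=q['img'].astype(int).sum(2)//3
def ed(a,o,n=6):
    d=np.diff(a); return sorted((int(i+o),int(d[i])) for i in np.argsort(-abs(d))[:n])
u=int(px(q,[624.7,16,42])[0])
for c in (u-6,u+6): print('col',c,ed(g[20:250,c],20,26))
for y in (72,44,16,-9,-35): r=int(px(q,[624.7,y-4,42])[1]); print('row',r,ed(g[r,280:370],280,12))
for c in (255,262): print('dcol',c,ed(g[40:160,c],40,8))
for r in (150,190): print('drow',r,ed(g[r,220:300],220,8))
np.save('q2.npy',q['img'])
E
```

```text
[587.14  15.47  80.25] [587.07  15.37  80.11] [-89.8   -0.13 -90.65] [-0.24  0.6  -0.52] 13.95
82.7 [310.2 112.2] 60.7 [309.1 143.4] 49.7 [308.6 158.4] 35.7 [307.9 176.9] 23.7 [307.4 192.3] 9.7 [306.8 209.7] -2.3 [306.3 224.1] -16.3 [305.7 240.5] -28.3 [305.3 254.1] -42.3 [304.7 269.5] 
col 301 [(67, 89), (68, 44), (78, -18), (79, -53), (80, -23), (137, -26), (138, -16), (141, 35), (142, 23), (169, -24), (170, -24), (176, 16), (186, 41), (187, 21), (191, -13), (192, -25), (199, -23), (200, -34), (208, 51), (209, 36), (223, -17), (224, -20), (228, -28), (229, -17), (239, 61), (240, 27)]
col 313 [(66, 12), (67, 87), (68, 43), (78, -17), (79, -51), (80, -20), (137, -25), (138, -13), (141, 31), (142, 24), (169, -11), (176, 28), (177, 18), (178, 20), (179, 13), (191, -20), (192, -50), (199, -12), (200, -16), (208, 57), (209, 37), (223, -25), (224, -36), (228, -15), (239, 71), (240, 27)]
row 133 [(314, -14), (321, -13), (322, -19), (327, 24), (328, 30), (336, 31), (337, 18), (349, -14), (350, -24), (352, 21), (353, 10), (368, 17)]
row 171 [(295, -6), (296, -11), (325, 32), (326, 24), (338,
[... 198 characters left out ...]
), (366, -87), (367, -41)]
row 236 [(289, 41), (290, 76), (291, 32), (293, -23), (294, -65), (320, 21), (321, 65), (322, 22), (343, 21), (362, -17), (363, -100), (364, -28)]
row 265 [(280, 2), (282, -7), (283, -5), (289, -2), (291, 2), (292, 6), (293, 5), (302, -2), (314, 2), (322, -2), (339, 2), (340, -2)]
dcol 255 [(49, 11), (50, 60), (51, 39), (107, -18), (108, -33), (114, 24), (115, 34), (116, 16)]
dcol 262 [(49, 21), (50, 72), (51, 34), (89, 29), (107, -21), (108, -46), (114, 27), (115, 32)]
drow 150 [(238, 40), (239, 49), (240, 24), (241, 11), (242, 12), (276, -9), (277, -27), (278, -36)]
drow 190 [(239, 35), (240, 36), (241, 14), (243, 9), (276, -22), (277, -31), (280, 12), (281, 12)]
```

```bash
python3 - <<'E'
from h import *
plan([625,16.5,75],-90.55,3,40)
E
```

```text
[[-0.15, 0.54, 3.78], [-0.2, -0.1, 0.1]]
[[0.0, -0.0, 0.0], [0.0, 0.0, 0.0]]
[[0.0, -0.0, 0.0], [0.0, 0.0, 0.0]]
end [624.97074562  16.52687405  74.97384598] [-9.00025689e+01 -3.04998492e-02 -9.05472136e+01] open 17.78842890842611 t 13.95
```

apply_moves(increments=[[[-0.1, 0.3, 2], [-0.2, -0.1, 0.1], 0], [[0, 0.3, 1.5], [0, 0, 0], 0], [[0, 0, 0.2], [0, 0, 0], 0], [[0, 0, 0], [0, 0, 0], 0], [[0, 0, 0], [0, 0, 0], 0]])

```text
t: 14.58
eef_pos: [625.1, 15.0, 76.4]
tcp_rot: [-1.569, -0.001, -1.582]
ft_force: [0.0, -0.1, -1.8]
opening: 0.19
```

```bash
python3 - <<'E'
from h import *
plan([625,16.5,68],-90.55,1,40); print(readout.state()['ft_force'])
E
```

```text
[[-0.15, 0.84, -0.01], [-0.1, -0.1, 0.0]]
end [625.00889913  16.45669568  68.01295608] [-8.99725454e+01 -4.55794614e-02 -9.05155882e+01] open 18.051099716562103 t 14.575
[ 0.03109133 -0.12252854 -1.81079902]
```

apply_moves(increments=[[[-0.15, 0.5, 0], [-0.1, -0.1, 0], 0], [[0, 0.4, 0], [0, 0, 0], 0], [[0, 0.2, 0], [0, 0, 0], 0], [[0, 0.1, 0], [0, 0, 0], 0], [[0, 0, 0], [0, 0, 0], 0]])

```text
t: 15.2
eef_pos: [624.4, 16.7, 63.5]
tcp_rot: [-1.571, -0.001, -1.58]
ft_force: [0.1, 0.0, -2.0]
opening: 0.188
```

```bash
python3 - <<'E'
from h import *
plan([625,16.5,60],-90.55,1,40); print(readout.state()['ft_force'],readout.state()['eef_pos'])
E
```

```text
[[0.02, 0.35, 0.06], [0.0, 0.1, 0.0]]
end [624.9984409   16.46582587  60.04758682] [-9.00128394e+01 -4.57304363e-02 -9.05994960e+01] open 17.908710450891412 t 15.2
[ 0.09756905  0.03508771 -1.95354537] [624.40102077  16.67383412  63.54756135]
```

Now the slow feel: 1 mm per row.

apply_moves(increments=[[[0, 0.1, 0.06], [0, 0, 0], 0], [[0, 0.1, 0], [0, 0, 0], 0], [[0, 0.1, 0], [0, 0, 0], 0], [[0, 0.1, 0], [0, 0, 0], 0], [[0, 0, 0], [0, 0, 0], 0]])

```text
t: 15.82
eef_pos: [625.2, 16.6, 59.4]
tcp_rot: [-1.571, -0.001, -1.58]
ft_force: [-0.3, 0.7, -0.4]
opening: 0.185
```

apply_moves(increments=[[[0, 0.12, 0], [0, 0, 0], 0], [[0, 0.12, 0], [0, 0, 0], 0], [[0, 0.12, 0], [0, 0, 0], 0], [[0, 0.12, 0], [0, 0, 0], 0], [[0, 0, 0], [0, 0, 0], 0]])

```text
t: 16.45
eef_pos: [625.1, 16.6, 54.3]
tcp_rot: [-1.571, -0.001, -1.58]
ft_force: [-0.5, -0.4, -1.6]
opening: 0.188
```

The teeth are 8 mm in with no resistance; continuing.

apply_moves(increments=[[[0, 0.15, 0], [0, 0, 0], 0], [[0, 0.15, 0], [0, 0, 0], 0], [[0, 0.15, 0], [0, 0, 0], 0], [[0, 0.1, 0], [0, 0, 0], 0], [[0, 0, 0], [0, 0, 0], 0]])

```text
t: 17.08
eef_pos: [625.2, 16.6, 48.4]
tcp_rot: [-1.571, -0.001, -1.58]
ft_force: [-1.1, -0.3, -2.1]
opening: 0.188
```

apply_moves(increments=[[[0, 0.1, 0], [0, 0, 0], 0], [[0, 0.1, 0], [0, 0, 0], 0], [[0, 0.05, 0], [0, 0, 0], 0], [[0, 0.05, 0], [0, 0, 0], 0], [[0, 0, 0], [0, 0, 0], 0]])

```text
t: 17.7
eef_pos: [625.2, 16.6, 45.2]
tcp_rot: [-1.571, -0.001, -1.58]
ft_force: [-0.5, 0.1, -1.2]
opening: 0.187
```

apply_moves(increments=[[[0, 0.05, 0], [0, 0, 0], 0], [[0, 0.05, 0], [0, 0, 0], 0], [[0, 0.03, 0], [0, 0, 0], 0], [[0, 0, 0], [0, 0, 0], 0], [[0, 0, 0], [0, 0, 0], 0]])

```text
t: 18.32
eef_pos: [625.3, 16.6, 44.3]
tcp_rot: [-1.57, -0.001, -1.58]
ft_force: [-0.6, -0.2, 0.7]
opening: 0.188
```

apply_moves(increments=[[[0, 0.05, 0], [0, 0, 0], 0], [[0, 0.05, 0], [0, 0, 0], 0], [[0, 0, 0], [0, 0, 0], 0], [[0, 0, 0], [0, 0, 0], 0], [[0, 0, 0], [0, 0, 0], 0]])

```text
t: 18.95
eef_pos: [625.3, 16.6, 44.3]
tcp_rot: [-1.57, -0.001, -1.579]
ft_force: [-1.3, 2.2, 1.4]
opening: 0.19
```

Blocked at TCP z 44.3, which is exactly the expected home height, with about 3 N extra. Releasing.

apply_moves(increments=[[[0, 0, 0], [0, 0, 0], 2.2], [[0, 0, 0], [0, 0, 0], 3], [[0, 0, 0], [0, 0, 0], 4], [[0, 0, 0], [0, 0, 0], 4], [[0, -1, 0], [0, 0, 0], 4]])

```text
t: 19.58
eef_pos: [625.1, 16.6, 53.8]
tcp_rot: [-1.571, -0.001, -1.58]
ft_force: [-0.7, 0.5, -0.4]
opening: 0.42
```

apply_moves(increments=[[[0, -4, 0], [0, 0, 0], 4], [[0, -6, 0], [0, 0, 0], 4], [[4, 0, 0], [0, 0, 0], 4], [[6, 0, 0], [0, 0, 0], 4], [[5, 0, 0], [0, 0, 0], 4]])

```text
t: 20.2
eef_pos: [625.1, -133.9, 162.3]
tcp_rot: [-1.566, -0.002, -1.574]
ft_force: [0.3, -0.4, -0.1]
opening: 0.421
```

```bash
python3 - <<'E'
from h import *
np.set_printoptions(precision=1,suppress=True,linewidth=200)
readout.state();shot('wrist');q=shot('wrist');s=q['st'];p=shot('scene');t=shot('top'); print(s['eef_pos'],np.degrees(s['tcp_rot']),s['ft_force'],s['opening'],s['t'])
for n,c in (('w',q),('s',p),('t',t)):
  for k in ('bolt_grip','divider_grip','divider'):
    for r in nets.mark_of(c,k)[:4]:
      x=w(c,r['point'])
      if x[0]>550: print(n,k,round(r['confidence'],2),x,px(c,x))
save(q,'r.png',1.2)
a=cv2.imread('pics/r.png')[:,100:560]; b=cv2.resize(p['img'][210:280,155:285,::-1],(320,172),interpolation=cv2.INTER_CUBIC)
c=np.zeros((a.shape[0],320,3),np.uint8); c[:172]=b; cv2.imwrite('pics/r.png',np.hstack([a,c]))
E
```

```text
[ 625.  -139.1  162.1] [-89.7  -0.2 -90.3] [-1.5 -4.9  0.1] 0.41993178916311674 20.25
w bolt_grip 0.91 [ 622.1 -175.8   88. ] [254.6 228. ]
w divider 0.81 [626.1  18.3  23.6] [257.5   3.4]
s bolt_grip 0.89 [ 620.2 -176.8  100.8] [168.5 225.7]
s divider_grip 0.61 [ 620.5 -177.3   98.3] [168.4 226.4]
s divider_grip 0.6 [620.5  18.2  84.4] [240.3 235.1]
s divider 0.81 [625.5  18.1  20.4] [240.3 250. ]
t bolt_grip 0.54 [689.3 394.2   1.6] [125.9 145.3]
t divider 0.92 [627.6  15.3  26.7] [253.7 166.6]
```

View pics/r.png

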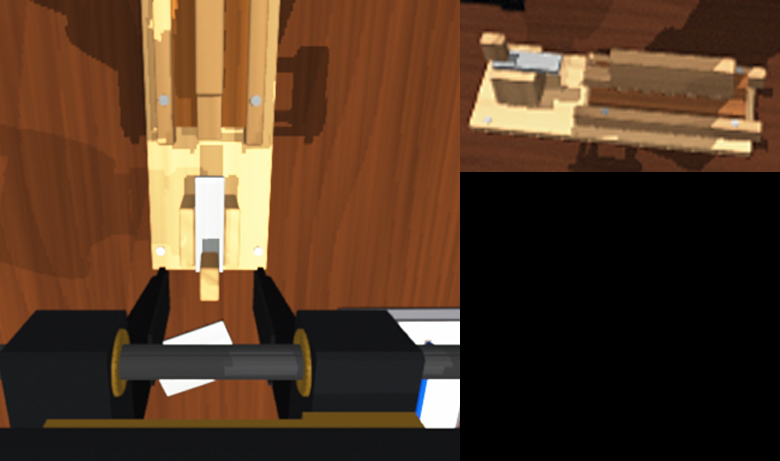

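Picture: the divider sits flush between the cleats, with nets giving its z as 20–27 (24 expected). The bolt fin is at about col 257, row 228, i.e. world ≈(622,-176.5). Next, the fin.

```bash
python3 - <<'E'
from h import *
plan([623,-176.5,100],-90.55,3)
E
```

```text
[[3.56, 4.83, -0.17], [-0.2, 0.4, 0.1]]
[[0.93, 1.27, -0.03], [0.0, 0.0, -0.0]]
[[0.0, -0.0, -0.0], [0.0, 0.0, -0.0]]
end [ 623.04208159 -176.49657263   99.95485006] [-9.00057471e+01  1.58265046e-02 -9.05327136e+01] open 39.854257393071485 t 20.85
```

apply_moves(increments=[[[3, 2, -0.2], [-0.2, 0.4, 0], 4], [[1.2, 2, 0], [0, 0, 0], 4], [[0, 2, 0], [0, 0, 0], 4], [[0, 0, 0], [0, 0, 0], 4], [[0, 0, 0], [0, 0, 0], 4]])

```text
t: 21.48
eef_pos: [623.5, -173.3, 98.9]
tcp_rot: [-1.57, -0.001, -1.579]
ft_force: [0.7, 1.1, 0.7]
opening: 0.418
```

```bash
python3 - <<'E'
from h import *
q=shot('wrist');s=readout.state(); g=q['img'].astype(int).sum(2)//3; print(s['eef_pos'],s['ft_force'])
def ed(a,o,n=6):
    d=np.diff(a); return sorted((int(i+o),int(d[i])) for i in np.argsort(-abs(d))[:n])
for r in nets.mark_of(q,'bolt_grip')[:2]: x=w(q,r['point']); print(x,px(q,x),r['confidence'])
for X in ([623,-176.5,106],[623,-163.5,106],[623,-189.5,106]): print(px(q,X))
for r in (205,215,222,228,234,240): print(r,ed(g[r,200:320],200,12))
plan([623,-176.5,58],-90.55,2)
E
```

```text
[ 623.43496693 -173.27499187   98.90537233] [-0.09818744  0.50770921 -0.65764693]
[ 620.70729237 -178.01111334   87.23322317] [253.7 222.7] 0.63
[256.8 232.1]
[256.6 213. ]
[257.  250.6]
205 [(200, 61), (201, 24), (242, -32), (244, 63), (249, -103), (250, -48), (268, 30), (269, 121), (274, -78), (276, 40), (317, -25), (318, -104)]
215 [(200, 70), (201, 51), (244, 19), (245, 15), (248, -69), (249, -63), (269, 54), (270, 73), (274, -15), (316, -18), (317, -67), (318, -59)]
222 [(215, -18), (220, 18), (221, 17), (248, 60), (249, 41), (268, -13), (269, -39), (270, -70), (296, -15), (297, -26), (301, 11), (302, 19)]
228 [(213, -29), (214, -26), (223, 32), (224, 21), (248, 63), (249, 44), (269, -39), (270, -58), (294, -41), (303, 22), (304, 35), (305, 19)]
234 [(206, -26), (207, -34), (223, 37), (224, 24), (248, 61), (249, 43), (269, -42), (270, -61), (293, -23), (294, -47), (310, 30), (311, 23)]
240 [(203, -32), (204, -26), (223, 32), (224, 26), (248, 60), (249, 47), (269, -43), (270, -64), (293, -26), (294, -41), (314, 37), (315, 25)]
[[0.32, 4.11, -0.05], [-0.0, 0.1, 0.1]]
[[-0.0, -0.0, 0.0], [-0.0, -0.0, -0.0]]
end [ 622.98020838 -176.5458473    57.98389704] [-8.99609802e+01  2.81770090e-02 -9.05559239e+01] open 40.25290061096365 t 21.575
```

apply_moves(increments=[[[0.4, 1.5, 0], [0, 0, 0], 4], [[0, 1.5, 0], [0, 0, 0], 4], [[0, 0.8, 0], [0, 0, 0], 4], [[0, 0.2, 0], [0, 0, 0], 4], [[0, 0, 0], [0, 0, 0], 4]])

```text
t: 22.2
eef_pos: [623.6, -177.4, 56.6]
tcp_rot: [-1.57, -0.001, -1.578]
ft_force: [0.5, 0.7, 0.5]
opening: 0.42
```

apply_moves(increments=[[[0, 0, 0], [0, 0, 0], 2.5], [[0, 0, 0], [0, 0, 0], 1.5], [[0, 0, 0], [0, 0, 0], 0.5], [[0, 0, 0], [0, 0, 0], 0], [[0, 0, 0], [0, 0, 0], 0]])

```text
t: 22.82
eef_pos: [623.9, -177.5, 57.5]
tcp_rot: [-1.569, -0.002, -1.579]
ft_force: [-0.3, -0.6, -1.2]
opening: 0.144
```

The fin is gripped (opening 13.7 mm). Sliding to +y.

apply_moves(increments=[[[-0.6, 0, 0], [0, 0, 0], 0], [[-0.7, 0, 0], [0, 0, 0], 0], [[-0.7, 0, 0], [0, 0, 0], 0], [[-0.6, 0, 0], [0, 0, 0], 0], [[0, 0, 0], [0, 0, 0], 0]])

```text
t: 23.45
eef_pos: [624.2, -149.5, 57.5]
tcp_rot: [-1.568, -0.002, -1.578]
ft_force: [-0.2, 0.5, -0.2]
opening: 0.148
```

apply_moves(increments=[[[-0.3, 0, 0], [0, 0, 0], 0], [[-0.3, 0, 0], [0, 0, 0], 0], [[-0.2, 0, 0], [0, 0, 0], 0], [[-0.1, 0, 0], [0, 0, 0], 0], [[-0.1, 0, 0], [0, 0, 0], 0]])

```text
t: 24.08
eef_pos: [624.3, -140.9, 57.5]
tcp_rot: [-1.568, -0.005, -1.578]
ft_force: [-0.6, -9.5, -1.6]
opening: 0.145
```

apply_moves(increments=[[[-0.1, 0, 0], [0, 0, 0], 0], [[-0.1, 0, 0], [0, 0, 0], 0], [[0, 0, 0], [0, 0, 0], 2], [[0, 0, 0], [0, 0, 0], 4], [[0, 0, 0], [0, 0, 0], 4]])

```text
t: 24.7
eef_pos: [624.5, -140.6, 57.6]
tcp_rot: [-1.567, -0.006, -1.579]
ft_force: [0.2, -0.1, 0.4]
opening: 0.366
```

apply_moves(increments=[[[0, 0, 0], [0, 0, 0], 4], [[0, -3, 0], [0, 0, 0], 4], [[0, -5, 0], [0, 0, 0], 4], [[0, -5, 0], [0, 0, 0], 4], [[0, 0, 0], [0, 0, 0], 4]])

```text
t: 25.32
eef_pos: [623.9, -139.1, 190.8]
tcp_rot: [-1.569, -0.006, -1.578]
ft_force: [-0.2, 0.2, -0.5]
opening: 0.42
```

```bash
python3 - <<'E'
from h import *
np.set_printoptions(precision=1,suppress=True,linewidth=200)
q=shot('wrist');s=q['st'];p=shot('scene');t=shot('top'); print(s['eef_pos'],s['ft_force'],s['opening'],s['t'])
for n,c in (('w',q),('s',p),('t',t)):
  for k in ('bolt_grip','divider','cork_block','tub','knife'):
    for r in nets.mark_of(c,k)[:3]:
      x=w(c,r['point'])
      if x[0]>480: print(n,k,round(r['confidence'],2),x)
E
```

```text
[ 623.9 -139.1  190.8] [-0.2  0.2 -0.5] 0.42036195404754 25.325
w bolt_grip 0.83 [ 621.1 -138.3   91.4]
w divider 0.75 [625.6  21.6  24.5]
s bolt_grip 0.72 [ 618.7 -139.9   99.8]
s divider 0.63 [624.3  18.1  23.2]
s cork_block 0.77 [513.8 328.2  -2.1]
s tub 0.6 [686.5 393.6  -3.9]
s tub 0.33 [624.   17.4  85.7]
s knife 0.94 [ 549.3 -334.4    2.9]
t divider 0.72 [624.8  19.5  30.4]
t cork_block 0.73 [510.  328.7  -3. ]
t tub 0.64 [689.9 395.    1.2]
t knife 0.58 [ 556.8 -332.4    3.9]
```

```bash
python3 -c "
from cell import env
print(env.job_done())"
```

```text
the job is handed in; nothing more can be done
None
```

The divider is home in the slotted board, the bolt is across over its ear, and the job was handed in at about 25.5 s. No verdict came back.

**Grasp:** The first two closings slipped off the divider's top edge. The finger ends are about 20–25 mm higher than the reported TCP, so I had only caught the rim. The divider rocked and settled upright again, and the third grip, about 20 mm lower, held at 18 mm.

**Insertion:** I measured the slots with the wrist camera. The middle slot was about 6 mm to +y of the nets' nominal point. The divider went in without resistance and stopped at TCP z 44.3, the expected home height. The force read at the end of each call rose by at most about 3 N over its free-hanging value, well under the 35 N limit.

**Bolt:** I gripped the fin and slid it about 37 mm to a firm stop at about 10 N. It started at 0–5 mm, so the travel is at least 36.5 mm. I then opened the fingers and lifted clear.

**Last checks:**
- **Divider height:** the wrist and scene cameras put the origin at z ≈ 23–24.5 mm. The top camera said 30 mm, which disagrees but was partly obstructed.
- **Bolt fin:** the nets see it moved from y ≈ -177 to -139.
- **Other things on the bench:** the cork block, tub and knife are within about 4 mm of their first readings, which is the nets' own accuracy.

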